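# Open the squat glaze jar

### The job

Open the squat jar that is seated in the square wooden holder: unscrew its deep black lid about a fifth of a turn anticlockwise, seen from above, until the coarse thread lets go, then lift it clear and set it down the right way up near the middle of the thin pale plaster bat, the disc lying flat on the table (not the raised banding wheel). Leave the slimmer jars with paper labels where they are.

Things in the scene. Friction and masses are not known exactly. Their poses are not given: they have to be found in the camera images.
- lid_centre (a point): Centre of the squat jar's fluted black screw lid, half-way up: an upright cylinder 58 mm wide, 42 mm high, 0.1 kg; z up its axis. Grip it across here. 10 mm of bare neck lies below its edge. It turns easily, 1.5 mm play, and does not rise by itself. A turn of 1.3 rad (75 deg) anticlockwise from above frees it from any start; then lift straight up: clear of the neck after 25 mm.
- jar: Squat grey stoneware jar, 86 mm wide, fixed in a square wooden holder 112x112x24 mm. Origin: on its axis, underside of the holder; z up. Neck 38 mm wide, rim 100 mm up, shoulder 66 mm up; 118 mm high with lid. Lid's yaw minus this yaw: 0 screwed home, 0 to 0.24 rad at the start; the thread holds the lid down below 1.05 rad, is free from there to 1.6 rad, stop at 1.65 rad.
- bat_top (a point): Centre of the top face of the round plaster bat, a pale flat disc 180 mm in diameter and 14 mm thick, fixed flat on the table, where the lid is to stand. It is not the larger grey disc raised on a foot (the banding wheel).
- slip_jar_centre (a point): Centre (half-way up) of a bystander: a slimmer jar 68 mm in diameter and 104 mm high with a paper label and a flat black lid, standing loose on the table with no holder, in front. Another like it stands at the back by the brush can, fixed. Leave both alone.
Things that resemble listed ones, but are neither listed nor needed, are in the scene too. Leave any yellow look-alike of the part that bears lid_centre alone.

How it is judged (in metres and radians):
On the way, in this order (a step that is already met when the one before it is completed fails the run):
1. the lid has been unscrewed through most of its thread while still down on the neck (angle between the x axis of lid_centre and the x axis of jar, either way round above 0.9 rad and z of lid_centre in the frame of jar below 0.106 m and horizontal distance between lid_centre and jar below 0.01 m).
2. the lid has been lifted clear above the neck (z of lid_centre in the frame of jar above 0.122 m and horizontal distance between lid_centre and jar below 0.04 m).
At the end, for the whole second after the job is handed in: The lid stands on the plaster bat the right way up (within 10 degrees), its centre within 50 mm of the bat's centre, released and at rest; the slimmer jar in front still stands within 30 mm of its place (horizontal distance between lid_centre and bat_top below 0.05 m and z of lid_centre in the frame of bat_top between 0.016 and 0.026 m and angle between lid_centre's own z axis and vertical below 0.17 rad and distance of slip_jar_centre from where it was at the start of the episode below 0.03 m); the robot touches nothing.
It fails at once if the slimmer jar in front is shifted by more than 30 mm or tipped over (distance of slip_jar_centre from where it was at the start of the episode above 0.03 m or angle between slip_jar_centre's own z axis and vertical above 0.3 rad).
It also fails if it takes over 45 s, if anything falls off the work surface, if the arm or the gripper's body presses on something with over 40 N, if the wrist force passes 120 N, or if a joint passes its speed limit or range.

### The arm

A 6-joint arm with a two-finger parallel gripper is mounted at the origin on a cart in front of the work surface, level with it; the furniture and walls round the work are solid. World frame = base frame: x ahead of the robot, y to its left, z up, the work surface at z = 0. Lengths are in mm, angles in rad, forces in N, time in s.
With the tool pointing down it reaches from about 400 to 925 mm from the base axis. Payload 12.5 kg.
Tool frame: the origin (TCP) lies on the centre line of the jaws, within the pads' length; the fingertips stand 17 mm ahead of it and the grasp point (between the pads) lies 2 mm behind it; z points along the fingers, y is the line along which they close (so a half turn about z gives the same grasp; the last joint's range is limited). The gripper opens to 95 mm and grips with 3 to 60 N. Pads are 20 mm wide; open, the fingers measure 119 mm over their backs; the gripper's body (75 mm by 180 mm) begins 59 mm behind the grasp point.
Start: joints at [-1.415, 0.491, 1.559, -0, 1.092, -0.106], TCP at [161.784, -603.714, 231.661] pointing down, gripper open.
Joint ranges: [-3.1, 3.1], [-0.84, 2.19], [0.05, 2.79], [-1.13, 4.28], [0.06, 2.93], [-2.69, 2.69]. Speed limits (rad/s): [2.22, 2.22, 2.79, 3.14, 3.14, 3.14].

### API

Orientations are given as [roll, pitch, yaw] about the fixed x, y, z axes, in that order (R = Rz(yaw) Ry(pitch) Rx(roll)).
In Python, from cell import env gives the robot as it stands.
- The arm moves only by the tool drive_tool, never from a script. Its argument "deltas" is text: rows parted by semicolons, each of 4 numbers parted by spaces: the shift along the world's x, y, z normalised to -1 to 1, where 1 is 100 mm, then the turn about the world's z normalised to -1 to 1, where 1 is 180 degrees. A call has 1 to 10 rows; each row shifts and turns the commanded pose from where the row before left it; what a row does not reach is not made up. A row lasts 1/12 s, in which the tool goes at most 41.7 mm and 7.16 degrees, less where a joint would pass 70% of its speed; a pose out of reach is approached as far as the arm can. A call with a number of a shift or a turn outside -1 to 1 is refused whole. A call with a gripper value outside its range is refused whole. "gripper" is the closure, from 0 (fully open) to 1 (shut), set as the call begins (left out, the last holds). The fingers move at their own pace and stop on an object; the grip force is fixed at half the most. Time passes only in rows, so rows that do not move let the fingers close. It gives the time, the measured TCP pose, the force, the opening and the grip force at its end, in the units of the state.
- env.state(): the state, without advancing time (a new reading comes with each control period).
- env.read_camera(name): name is "scene" or "top" or "wrist"; returns (picture, depth): 384x512x3 uint8, red, green, blue; 384x512 float32, mm along the optical axis (not along the pixel's ray), 0 where there is no reading.
- env.camera_params(name): a dict with "mtx" (3x3 intrinsics, pixels), "k1" (the pictures are not rectified: a ray, as slopes to the right and down, at radius r is drawn at 1 + k1 r^2 times it, then the intrinsics apply), "camera_from_world" (4x4, takes a point from world to camera coordinates); the wrist camera has in their place "mount" (4x4, takes a point from camera to tool coordinates, whose origin is the TCP and whose axes are the flange's). Camera axes: x right, y down, z forward; pixel columns grow to the right and rows downward; lengths in mm; the calibration is good to about 2 mm. A picture is of the moment at which its call begins: read the wrist's pose just before it. camera_params takes no time and is no camera call.
- env.job_done(): hands the job in; it is judged then, once.
The state is a dict: "t": time; "joints": joint angles; "qvel": joint speeds; "tau": joint torques, N m; "eef_pos": TCP position; "tcp_rot": TCP orientation; "ft_force": force on the tool from outside, world axes, zero at the start; "moment": the same for the moment, N m; "opening": opening from 0.0 (shut) to 1.0 (fully open); "grip_force": force on a finger pad.
Only numpy, scipy, OpenCV 4.12 (cv2) and the standard library are available. Lean on these libraries where they do the work, as an engineer would, in place of code of your own. Each camera call takes 0.05 s, during which the arm holds its last target. There are 200 camera calls.

## Working session

There is one attempt and no reset: what is moved stays moved. The work goes in short steps, Python scripts to look and compute and a tool call to move; the robot and the scene stay as the last step left them, time stands still between calls to the robot, and variables do not carry over. Pictures are saved under pics/ and viewed, at most 10 in all, crops included, and the job is handed in when it is done.

Besides the shell and the picture viewer there is one more tool, called after "Request:" by a JSON object that holds its "name" and its "arguments", one argument or row to a line. drive_tool: Moves the arm, as the interface text tells. Its arguments: {"type":"object","properties":{"deltas":{"type":"string"},"gripper":{"type":"number"}},"required":["deltas"]}

```bash
mkdir -p pics
cat > h.py <<'E'
import numpy as np, cv2
from cell import env
def grab(n):
    im,d=env.read_camera(n); np.savez(f'pics/{n}.npz',im=im,d=d); return im,d
def world(n,d):
    p=env.camera_params(n); K=np.array(p['mtx'],float); k=p['k1']
    v,u=np.mgrid[:d.shape[0],:d.shape[1]].astype(np.float32)
    pts=np.stack([u.ravel(),v.ravel()],1).reshape(-1,1,2)
    r=cv2.undistortPoints(pts,K,np.array([k,0,0,0,0.])).reshape(-1,2)
    z=d.ravel(); c=np.c_[r*z[:,None],z,np.ones_like(z)]
    return (c@np.linalg.inv(np.array(p['camera_from_world'])).T)[:,:3].reshape(*d.shape,3)
E
python3 - <<'E'
from h import *
for n in('scene','top'):
    im,d=grab(n); cv2.imwrite(f'pics/{n}.png',cv2.resize(im[...,::-1],(768,576)))
print(env.state())
E
```

```text
{'t': 0.1, 'joints': array([-1.41461232e+00,  4.91517679e-01,  1.55940175e+00,  4.07871911e-07,
        1.09169964e+00, -1.05588308e-01]), 'qvel': array([ 0.00026051, -0.00211306, -0.00123478, -0.00196299,  0.00027555,
       -0.00029403]), 'tau': array([ 1.94532098e-03, -6.13620687e+01, -2.58607310e+01,  6.93603465e-02,
        4.70270205e-02, -7.18676370e-05]), 'eef_pos': array([ 161.74280918, -603.49798255,  231.10418559]), 'tcp_rot': array([-3.14057200e+00, -1.08535237e-04,  2.61772070e-01]), 'ft_force': array([ 1.34683802, -0.02380521, -1.12132738]), 'moment': array([ 0.02529182, -0.01649781,  0.05709032]), 'grip_force': 0.0, 'opening': 1.0026187139801206}
```

View pics/scene.png

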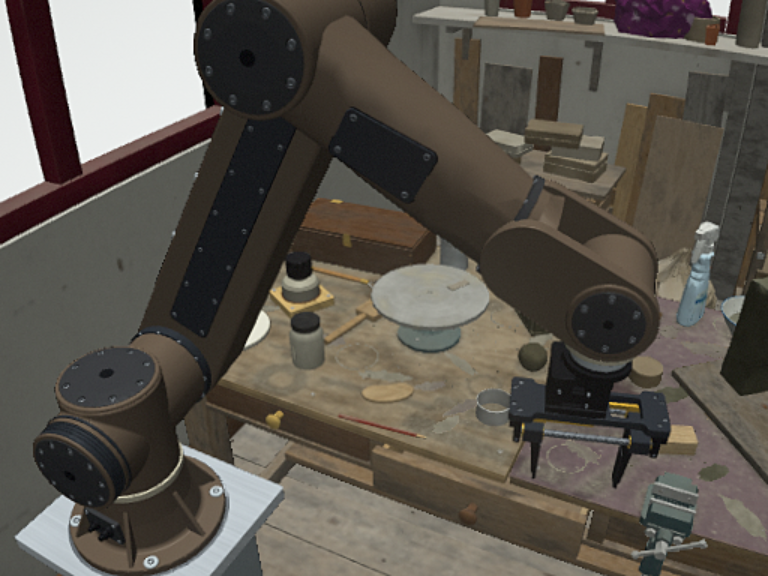

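View pics/top.png

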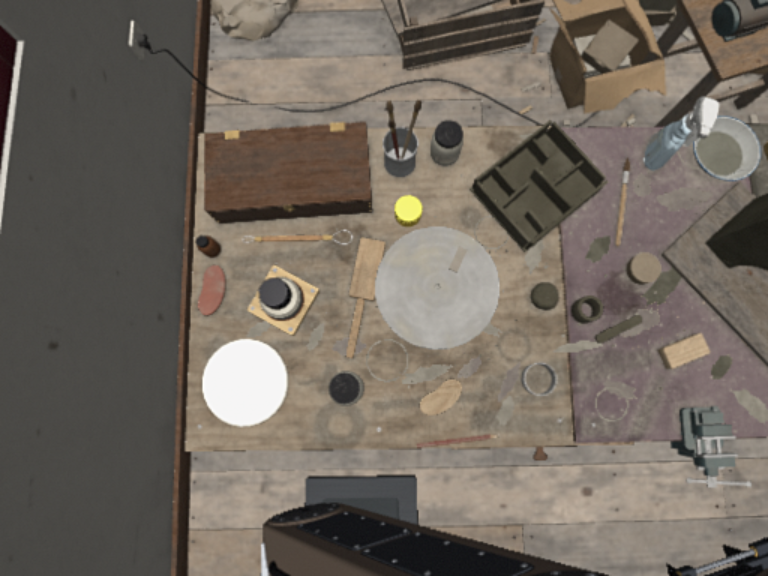

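Scene: the squat jar with its black lid in the square holder is at top-view (274,293), with the pale bat at (245,382). The loose slip jar is at (345,388) and the fixed slim jar at (447,140). The banding wheel is at (438,287) and the yellow look-alike at (408,210). The target is (274,293), the only one in a square holder. I'll measure it and confirm in a crop.

Run:
```python
from h import *
z=np.load('pics/top.npz'); im,d=z['im'],z['d']; W=world('top',d)
def fit(name,u,v,r,zlo,zhi):
    u,v=int(u/1.5),int(v/1.5); s=np.s_[v-r:v+r+1,u-r:u+r+1]
    P=W[s].reshape(-1,3); k=(P[:,2]>zlo)&(P[:,2]<zhi)&(d[s].ravel()>0); P=P[k]
    if len(P)<5: print(name,'few',len(P));return
    (c,ra)=cv2.minEnclosingCircle(P[:,:2].astype(np.float32))
    print(name,len(P),'median z %.1f'%np.median(P[:,2]),'circ',np.round(c,1),round(ra,1),'mean',P.mean(0).round(1),'ext',np.ptp(P,axis=0).round(0))
    return P
fit('lid',274,293,22,108,130)
H=fit('holder',284,300,30,18,30)
print('holder rect',cv2.minAreaRect(H[:,:2].astype(np.float32)))
fit('bat',245,382,36,8,20)
fit('slip',345,388,18,95,115)
c=im[160:300,115:260,::-1]; cv2.imwrite('pics/crop.png',cv2.resize(c,None,fx=4,fy=4,interpolation=2))
```

```text
lid 320 median z 119.2 circ [638.4 115.9] 29.6 mean [637.7 115.8 118.8] ext [56. 57. 16.]
holder 586 median z 24.7 circ [615.3 129.1] 96.2 mean [631.6 109.9  24.5] ext [167. 154.  12.]
holder rect ((611.6235961914062, 132.0287322998047), (113.45833587646484, 175.60122680664062), 60.81005096435547)
bat 2589 median z 14.5 circ [492.6 178.8] 127.9 mean [468.9 193.4  14.5] ext [204. 196.  12.]
slip 334 median z 103.9 circ [454.4 -17.8] 29.1 mean [454.3 -17.9 103.8] ext [53. 57. 12.]
```

View pics/crop.png

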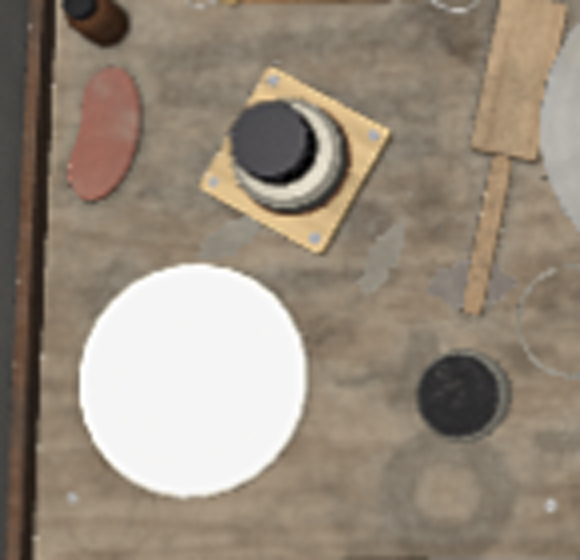

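The crop confirms it: squat jar and black lid in the square holder at crop (272,142), bat at (192,380), slip jar at (460,397). The lid is at (638,116), top z 119 (expected 118) and radius 29. The bat is at about (469,193), z 14.5. All of these agree with the given sizes, so I'm moving.

Request:
{"name": "drive_tool", "arguments": {
  "deltas": "0.2 0.3 0.1 0;0.2 0.3 0.1 0;0.2 0.3 0.1 0;0.2 0.3 0 0;0.2 0.3 0 0;0.2 0.3 0 0;0.2 0.3 0 0;0.2 0.3 0 0;0.2 0.3 0 0;0.2 0.3 0 0",
  "gripper": 0
}}

```text
t: 0.93
eef_pos: [362.3, -302.0, 261.6]
tcp_rot: [-3.141, 0.0, 0.262]
ft_force: [-0.3, -0.7, -0.2]
opening: 1.002
grip_force: 0.0
```

Request:
{"name": "drive_tool", "arguments": {
  "deltas": "0.2 0.3 0 0;0.2 0.3 0 0;0.2 0.3 0 0;0.2 0.3 0 0;0.2 0.3 0 0;0.2 0.3 0 0;0.2 0.3 0 0;0.2 0.3 0 0;0.2 0.3 0 0;0.2 0.3 0 0"
}}

```text
t: 1.77
eef_pos: [562.4, -1.9, 261.5]
tcp_rot: [-3.142, 0.0, 0.262]
ft_force: [1.2, -0.5, 0.2]
opening: 0.998
grip_force: 0.0
```

Request:
{"name": "drive_tool", "arguments": {
  "deltas": "0.2 0.3 0 0;0.2 0.3 0 0;0.2 0.3 0 0;0.15 0.27 0 0;0 0 0 0;0 0 0 0"
}}

```text
t: 2.27
eef_pos: [636.8, 114.6, 260.7]
tcp_rot: [-3.141, 0.001, 0.264]
ft_force: [0.9, -0.9, -1.0]
opening: 1.001
grip_force: 0.0
```

Run:
```python
from h import *
from scipy.spatial.transform import Rotation as R
s=env.state(); im,d=grab('wrist'); p=env.camera_params('wrist')
T=np.eye(4);T[:3,:3]=R.from_euler('xyz',s['tcp_rot']).as_matrix();T[:3,3]=s['eef_pos']
K=np.array(p['mtx'],float);v,u=np.mgrid[:384,:512].astype(np.float32)
r=cv2.undistortPoints(np.stack([u.ravel(),v.ravel()],1).reshape(-1,1,2),K,np.array([p['k1'],0,0,0,0.])).reshape(-1,2)
z=d.ravel();P=(np.c_[r*z[:,None],z,np.ones_like(z)]@np.array(p['mount']).T@T.T)[:,:3]
k=(z>0)&(abs(P[:,2]-118)<5)&(np.hypot(P[:,0]-638,P[:,1]-116)<45)
Q=P[k]; print(s['eef_pos'],k.sum(),Q.mean(0),np.median(Q[:,2]),Q.min(0),Q.max(0))
print(cv2.minEnclosingCircle(Q[:,:2].astype(np.float32)))
cv2.imwrite('pics/wrist.png',im[...,::-1])
```

```text
[636.76920648 114.60392971 260.66981576] 2392 [639.78181411 117.60019516 118.40687129] 118.53246679921195 [610.32005134  88.26848085 113.00258623] [667.44114108 145.83798245 121.55782781]
((638.7706298828125, 117.39226531982422), 29.208240509033203)
```

View pics/wrist.png

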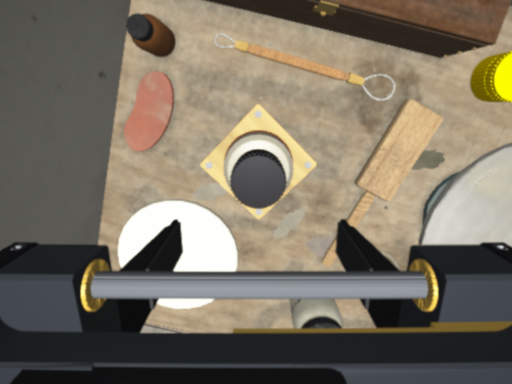

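The wrist view shows the lid at (258,178), clear on both sides with no obstacles near the fingers. The refined lid centre is about (638.7,117). Next I descend and grip.

Request:
{"name": "drive_tool", "arguments": {
  "deltas": "0.02 0.02 -0.3 0;0 0 -0.3 0;0 0 -0.3 0;0 0 -0.3 0;0 0 -0.2 0;0 0 -0.15 0;0 0 -0.1 0;0 0 0 0"
}}

```text
t: 2.98
eef_pos: [637.8, 114.1, 95.0]
tcp_rot: [-3.141, 0.003, 0.261]
ft_force: [-0.0, -0.5, 0.8]
opening: 0.998
grip_force: 0.0
```

Request:
{"name": "drive_tool", "arguments": {
  "deltas": "0 0 0 0;0 0 0 0;0 0 0 0;0 0 0 0;0 0 0 0;0 0 0 0;0 0 0 0;0 0 0 0",
  "gripper": 1
}}

```text
t: 3.65
eef_pos: [638.9, 115.4, 97.0]
tcp_rot: [3.141, -0.0, 0.262]
ft_force: [-0.7, 0.3, 3.1]
opening: 0.601
grip_force: 30.0
```

Request:
{"name": "drive_tool", "arguments": {
  "deltas": "0 0 0 0.03;0 0 0 0.03;0 0 0 0.03;0 0 0 0.03;0 0 0 0.03;0 0 0 0.03;0 0 0 0.03;0 0 0 0.03;0 0 0 0.03;0 0 0 0.03"
}}

```text
t: 4.48
eef_pos: [639.1, 115.5, 97.0]
tcp_rot: [3.141, -0.001, 1.209]
ft_force: [0.4, 0.7, 2.7]
opening: 0.601
grip_force: 30.0
```

Request:
{"name": "drive_tool", "arguments": {
  "deltas": "0 0 0 0.03;0 0 0 0.03;0 0 0 0.03;0 0 0 0.025;0 0 0 0;0 0 0 0;0 0 0 0"
}}

```text
t: 5.07
eef_pos: [639.0, 115.3, 97.0]
tcp_rot: [3.141, -0.0, 1.563]
ft_force: [0.6, 0.5, 5.5]
opening: 0.601
grip_force: 30.0
```

Turned 1.30 rad with low forces. Lifting gently while watching the force.

Request:
{"name": "drive_tool", "arguments": {
  "deltas": "0 0 0.03 0;0 0 0.03 0;0 0 0.03 0;0 0 0.03 0;0 0 0 0"
}}

```text
t: 5.48
eef_pos: [638.9, 115.3, 109.2]
tcp_rot: [3.141, -0.0, 1.565]
ft_force: [0.9, 0.4, -1.8]
opening: 0.606
grip_force: 30.0
```

Request:
{"name": "drive_tool", "arguments": {
  "deltas": "0 0 0.15 0;0 0 0.15 0;0 0 0.15 0;0 0 0.15 0;-0.1 0.05 0 0;-0.25 0.12 0 0;-0.3 0.13 0 0;-0.3 0.13 0 0;-0.3 0.13 0 0;-0.25 0.12 0 0"
}}

```text
t: 6.32
eef_pos: [485.6, 183.8, 167.9]
tcp_rot: [-3.14, 0.0, 1.566]
ft_force: [0.7, 0.9, -1.7]
opening: 0.6
grip_force: 30.0
```

Request:
{"name": "drive_tool", "arguments": {
  "deltas": "-0.2 0.1 0 0;0 0 0 0;0 0 -0.2 0;0 0 -0.2 0;0 0 -0.2 0;0 0 -0.2 0;0 0 -0.15 0;0 0 -0.1 0;0 0 -0.05 0;0 0 0 0"
}}

```text
t: 7.15
eef_pos: [468.4, 193.1, 57.8]
tcp_rot: [-3.14, 0.0, 1.565]
ft_force: [-0.6, 0.5, -1.2]
opening: 0.607
grip_force: 30.0
```

Request:
{"name": "drive_tool", "arguments": {
  "deltas": "0 0 -0.1 0;0 0 -0.06 0;0 0 -0.03 0;0 0 -0.01 0;0 0 0 0;0 0 0 0"
}}

```text
t: 7.65
eef_pos: [468.9, 193.3, 38.8]
tcp_rot: [3.141, -0.0, 1.566]
ft_force: [-0.8, -0.1, -1.9]
opening: 0.602
grip_force: 30.0
```

Run:
```python
from h import *
im,d=grab('scene'); cv2.imwrite('pics/s2.png',cv2.resize(im[150:300,100:300,::-1],None,fx=4,fy=4)); print(env.state()['eef_pos'],env.state()['ft_force'])
im,d=grab('top');W=world('top',d);Q=W[(d>0)&(abs(W[...,0]-468)<110)&(abs(W[...,1]-193)<110)&(abs(W[...,2]-14)<5)];
print(cv2.minAreaRect(Q[:,:2].astype(np.float32)))
```

```text
[468.94336599 193.32811876  38.92901329] [-0.31473234 -0.6956104  -1.79591978]
((478.52349853515625, 143.30995178222656), (185.72943115234375, 124.49977111816406), 5.2476983070373535)
```

View pics/s2.png

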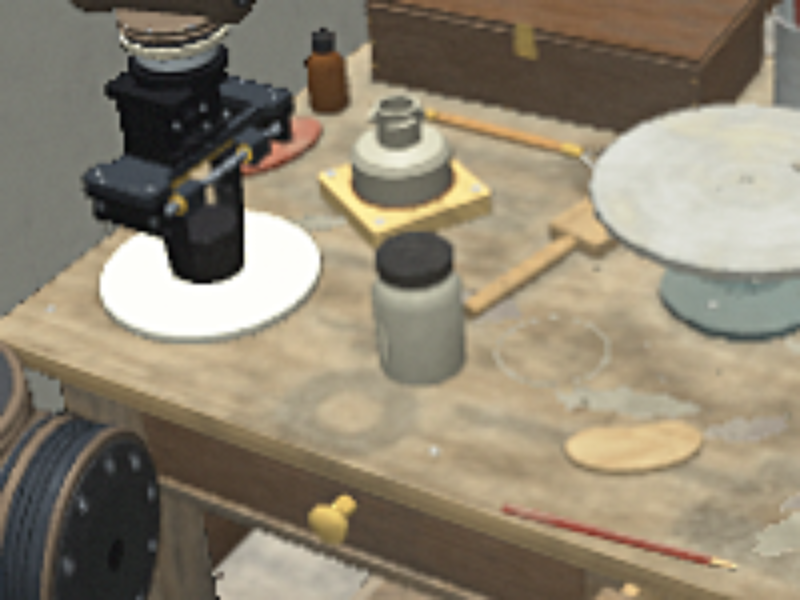

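The jar's neck is bare at (400,115), and the lid hangs upright just above the middle of the bat at (207,265). The slip jar has not moved. I'll lower the last few millimetres in small steps.

Request:
{"name": "drive_tool", "arguments": {
  "deltas": "0 0 -0.01 0;0 0 -0.01 0;0 0 -0.01 0;0 0 0 0;0 0 0 0"
}}

```text
t: 8.17
eef_pos: [468.7, 193.3, 35.6]
tcp_rot: [-3.142, 0.0, 1.566]
ft_force: [-0.9, -0.1, -1.5]
opening: 0.604
grip_force: 30.0
```

Request:
{"name": "drive_tool", "arguments": {
  "deltas": "0 0 -0.01 0;0 0 0 0;0 0 0 0"
}}

```text
t: 8.42
eef_pos: [468.9, 193.3, 35.0]
tcp_rot: [3.141, -0.0, 1.566]
ft_force: [-0.9, -0.0, 4.4]
opening: 0.602
grip_force: 30.0
```

Contact is felt (+4.4 N). Releasing and rising.

Request:
{"name": "drive_tool", "arguments": {
  "deltas": "0 0 0 0;0 0 0 0;0 0 0 0;0 0 0 0;0 0 0 0;0 0 0 0;0 0 0 0;0 0 0 0",
  "gripper": 0
}}

```text
t: 9.08
eef_pos: [468.8, 193.3, 34.6]
tcp_rot: [3.142, 0.0, 1.566]
ft_force: [0.4, -0.2, -0.1]
opening: 0.997
grip_force: 0.0
```

Request:
{"name": "drive_tool", "arguments": {
  "deltas": "0 0 0.05 0;0 0 0.1 0;0 0 0.2 0;0 0 0.3 0;0 0 0.3 0;0 0 0.3 0;0 0 0.3 0;0 0 0.3 0;0 0 0 0;0 0 0 0"
}}

```text
t: 9.92
eef_pos: [469.0, 193.4, 221.7]
tcp_rot: [3.138, -0.001, 1.566]
ft_force: [0.1, 0.7, -0.3]
opening: 0.999
grip_force: 0.0
```

Run:
```python
from h import *
im,d=grab('scene'); cv2.imwrite('pics/s3.png',cv2.resize(im[150:300,100:300,::-1],None,fx=4,fy=4)); s=env.state();print(s['opening'],s['eef_pos'])
```

```text
1.00081425688929 [468.51491488 193.20134722 220.27327114]
```

View pics/s3.png

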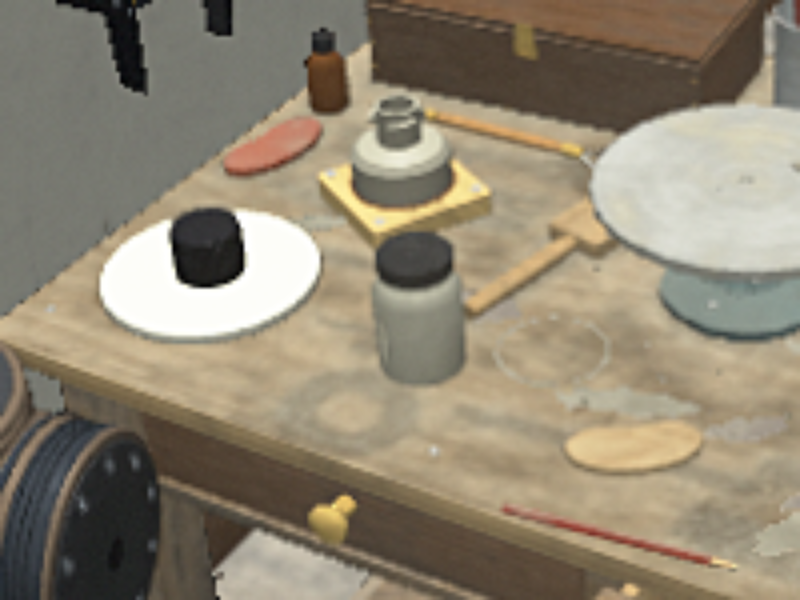

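The lid stands upright in the middle of the bat at (208,250), the gripper is clear above it, and the slip jar at (418,310) has not moved. Handing in.

```bash
python3 -c "
from cell import env
print(env.job_done())"
```

```text
the job is handed in; nothing more can be done
None
```

The job is handed in: I unscrewed the black lid 1.30 rad, lifted it clear and stood it upright in the middle of the plaster bat in about 10 s, and the slip jar stayed in place; the hand-in returned no verdict.

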